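# Latch the copper strip into the bench clamp

### The job

The copper strip is standing loose in the small green bench clamp: hook the wire loop of its draw latch over the brass keeper so that the loop's bar sits under the keeper's lip, let go of the loop, then push the red lever over past its toggle point until it lies fully down and the jaw stays pulled shut. Work by feel: draw the loop gently back until it just meets the keeper (10 N is plenty), never press or pinch the lever with more than about 25 N, and leave the other things on the bench where they are.

Things in the scene. Friction and masses are not known exactly. Their poses are not given: they have to be found in the camera images.
- clamp: Bench clamp, bolted down: dark bed 290 x 84 x 12 mm, on it a fixed green block and a sliding green jaw, 64 mm wide, tops 45 mm above the bench, a 2 mm copper strip upright in the gap. Origin: on the bench, on the middle line. x runs along the clamp from the lever towards the keeper, z up. Lever, loop and keeper lie on the middle line (y = 0); lever and loop swing only in the x-z plane.
- pivot (a point): Axle of the red lever (along clamp y), at clamp x = -25 mm, 61 mm above the bench. The lever stays where left (0.05 N m of friction) and follows when the loop is pulled. The loop hangs on a pin in the lever, 18 mm from this axle on the handle's side, so raising the lever carries the pin towards the keeper.
- lever_tip (a point): Outer end of the lever, 72 mm from the pivot: a straight bar whose outer 40 mm is a red grip, 22 mm wide and 11 mm thick. Closed it lies level, pointing from the pivot to clamp -x, over the block. Pushed square near this end with the loop hooked, it needs about 4 to 15 N at the most; nearer the pivot more.
- lever (a joint): Lever angle, rad: 0 = fully down (level, on a solid stop); grows as it rises: 1.57 = upright, 2.3 = fully open, leaning to clamp +x. With the loop hooked it turns easily down to 0.9 to 1.7 rad, then resists, hardest soon after (about 0.2 to 0.6 rad further down), then ever less; the dead point is near 0.15, past which it snaps down by itself and stays.
- loop_bar (a point): Middle of the loop's steel cross bar (6 mm diameter, along clamp y) that hooks on the keeper. The loop is two 5 mm wires 44 mm apart, 100 mm from the pin on the lever to this bar. It turns stiffly on the pin and stays at the angle where it is left (0.04 N m). It starts raised in the air.
- loop_grip (a point): Centre of the yellow barrel for handling the loop: a cylinder 14 mm in diameter, 16 mm long, lying along clamp y; take it from above by its end faces (fingers closing along clamp y), it may turn between them. It sits 20 mm beyond the bar and 26 mm above the plane of the wires, on a thin stem.
- keeper_mid (a point): Point on the sliding jaw's top (45 mm above the bench; axes as the clamp's): mid of the brass keeper's setting range. The keeper is screwed down so that its pull face (looking to +x, away from the lever) stands anywhere from 5 mm before to 5 mm beyond this point along x; this is not measured, look or feel for it. Wall 6 mm thick, 20 mm wide, 12 mm tall; at its top a small lip.
- jaw_top (a point): Far end of the sliding jaw's top, on the middle line, 45 mm above the bench, 162 mm ahead of the pivot. The keeper's lip reaches 3.5 mm beyond its pull face, underside 8 mm above the jaw's top. The bar goes over the lip, down beyond it onto the jaw's top, then back under it till it meets the face (bar's middle 3 mm from it). Left short of the lip, it lifts off as the lever goes down.
- jaw (a joint): Travel of the sliding jaw in m: 0 = sprung open, grows as the latch pulls it towards the fixed block (1.5 to 12 mm when latched). Its spring gives way only above about 30 N, then 5 N per mm, so to a gentle pull the keeper is solid; drawing the loop back costs about 5 N by itself (lever friction).
- band: Bystander: copper finger ring lying flat, 28 mm across, 12 mm high. Origin: centre of its underside.
- bangle: Bystander: copper bangle lying flat, 66 mm across, 10 mm high. Origin: centre of its underside.
- flask: Bystander: amber flask, 60 mm across, 130 mm tall, upright. Origin: centre of its underside.
- mallet_head: Bystander: turned wooden mallet head standing on end, 64 mm across, 85 mm tall. Origin: centre of its underside.
- dapping_block: Bystander: steel dapping cube, 50 mm. Origin: centre of its underside.
- chisel: Bystander: dark steel chasing tool, rod 10 mm in diameter, 110 mm long. Origin: under its middle.

How it is judged (in metres and radians):
On the way:
1. the loop's bar is hooked: beyond the keeper's pull face and under its lip, the fingers off the loop, the lever still up (x of loop_bar in the frame of keeper_seat between 0 and 0.008 m and z of loop_bar in the frame of keeper_seat below 0.0085 m and value of joint lever above 0.4 rad and contact force between the fingers and loop below 0.2 N), for 0.2 s.
At the end, for the whole second after the job is handed in: The lever is fully down (below 0.05 rad), the loop's bar is on the keeper (its middle 0 to 8 mm beyond the pull face, less than 8.5 mm above its foot), the jaw is held pulled in by 1 to 12.8 mm (x of loop_bar in the frame of keeper_seat between 0 and 0.008 m and z of loop_bar in the frame of keeper_seat below 0.0085 m and value of joint lever below 0.05 rad and value of joint jaw between 0.001 and 0.0128 m); the robot touches nothing.
It fails at once if the lever pressed or pinched with more than 35 N (contact force between any of the arm, the fingers and lever_c0 above 35 N or contact force between any of the arm, the fingers and lever_c1 above 35 N).
It fails at once if the loop forced against the keeper with more than 16 N while the fingers hold it (contact force between the fingers and loop above 0.5 N and contact force between loop and keeper above 16 N).
It fails at once if the lever pushed while the loop is hooked low on the jaw but not yet drawn back to within 1.5 mm of meeting the keeper (contact force between the fingers and lever_c1 above 1 N and x of loop_bar in the frame of keeper_seat above 0.0045 m and z of loop_bar in the frame of keeper_seat below 0.0085 m).
It fails at once if a bystander moved by more than 30 mm (distance of any of band, bangle, flask, mallet_head, dapping_block, chisel from where it was at the start of the episode above 0.03 m).
It also fails if it takes over 64 s, if anything falls off the work surface, if the arm or the gripper's body presses on something with over 40 N, if the wrist force passes 120 N, or if a joint passes its speed limit or range.

### The arm

A 6-joint arm with a two-finger parallel gripper is mounted at the origin on the work surface. World frame = base frame: x ahead of the robot, y to its left, z up, the work surface at z = 0. Lengths are in m, angles in degrees, forces in N, time in s.
With the tool pointing down it reaches from about 0.325 to 0.85 m from the base axis. Payload 15.5 kg.
Tool frame: the origin (TCP) lies at the very end of the fingers, on their centre line; the grasp point (between the pads) lies arm.grip_depth behind it (arm.grip_depth is the distance from the TCP to the grasp point, in m); z points along the fingers, y is the line along which they close (so a half turn about z gives the same grasp; the last joint's range is limited). The gripper opens to 91 mm and grips with 3 to 60 N. Pads are 32 mm wide; open, the fingers measure 118 mm over their backs; the gripper's body (76 mm by 178 mm) begins 60 mm behind the grasp point.
Start: joints at [-80.758, 28.281, 77.091, -0, 74.628, -5.472], TCP at [0.159, -0.605, 0.214] pointing down, gripper open.
Joint ranges: [-166.48, 166.48], [-47.26, 123.95], [12.59, 153.08], [-70.14, 250.14], [6.76, 159.57], [-176.63, 176.63]. Speed limits (degrees/s): [108.29, 108.29, 147.25, 172.46, 172.46, 172.46].

### API

Orientations are given as a 3x3 rotation matrix whose columns are the frame's x, y, z axes.
In Python, from rig import arm gives the robot as it stands. Calls block until the motion is done:
- arm.move_to(position, orientation): joint-space move of the TCP to a pose.
- arm.move_l(position, orientation=None, feed=0.15): straight line of the TCP; orientation=None keeps the orientation; feed is the mean speed in m/s.
- arm.move_joints(angles): joint-space move.
- arm.grip(opening): finger opening in m; the grip force is fixed at half the most; returns when the fingers have stopped.
- arm.sleep(seconds).
- arm.solve_ik(position, orientation): joint angles nearest the present ones, or None.
- arm.snapshot(name): name is "scene" or "top" or "wrist"; returns the picture (480x640x3 uint8, red, green, blue); there is no depth.
- arm.get_calibration(name): a dict with "intrinsics" (3x3 intrinsics, pixels), "cam_to_world" (4x4, takes a point from camera to world coordinates). Camera axes: x right, y down, z forward; pixel columns grow to the right and rows downward; lengths in m; the calibration is good to about 2 mm. A picture is of the moment at which its call begins: read the wrist's pose just before it. get_calibration takes no time and is no camera call; for the wrist camera it gives the pose at the moment of the call.
A pose or a line that the arm cannot do raises arm.Unreachable and nothing moves.
- arm.sign_off(): hands the job in; it is judged then, once.
Readings, each from a call of its own:
- arm.current_t(): time.
- arm.current_joint_positions(): joint angles.
- arm.current_dq(): joint speeds.
- arm.current_tau(): joint torques, N m.
- arm.current_ee_pos(): TCP position.
- arm.current_tool_rot(): TCP orientation.
- arm.current_force(): force on the tool from outside, world axes, zero at the start.
- arm.current_torque(): the same for the moment, N m.
- arm.current_width(): finger opening in m.
- arm.current_grasp_force(): force on a finger pad.
Only numpy, scipy, OpenCV 4.12 (cv2) and the standard library are available. Lean on these libraries where they do the work, as an engineer would, in place of code of your own. Each camera call takes 0.05 s, during which the arm holds its last target. There are 200 camera calls.

## Working session

There is one attempt and no reset: what is moved stays moved. The work goes in short steps, each a Python script; the robot and the scene stay as the last script left them, time stands still between calls to the robot, and variables do not carry over. Pictures are saved under pics/ and viewed, at most 10 in all, crops included, and the job is handed in when it is done.

```bash
ls; mkdir -p pics; python3 - <<'E'
from rig import arm
import cv2
for n in("scene","top"):
    im=arm.snapshot(n); cv2.imwrite(f"pics/{n}0.png",im[:,:,::-1]); c=arm.get_calibration(n); print(n,c["intrinsics"].tolist(),c["cam_to_world"].round(4).tolist())
print(arm.grip_depth,arm.current_t())
E
```

```text
pics
scene [[570.9380584369247, 0.0, 311.64915375110024], [0.0, 570.9380584369247, 247.53795241632588], [0.0, 0.0, 1.0]] [[0.7103, 0.5288, -0.4646, 1.0662], [0.7039, -0.5405, 0.4608, -0.5356], [-0.0075, -0.6544, -0.7561, 0.941], [0.0, 0.0, 0.0, 1.0]]
top [[482.48495649600386, 0.0, 313.1057127216664], [0.0, 482.48495649600386, 236.59023439619787], [0.0, 0.0, 1.0]] [[0.0099, -0.9946, 0.103, 0.4646], [-0.9999, -0.0093, 0.0063, -0.0029], [-0.0054, -0.103, -0.9947, 1.0499], [0.0, 0.0, 0.0, 1.0]]
0.0188 0.1
```

View pics/scene0.png

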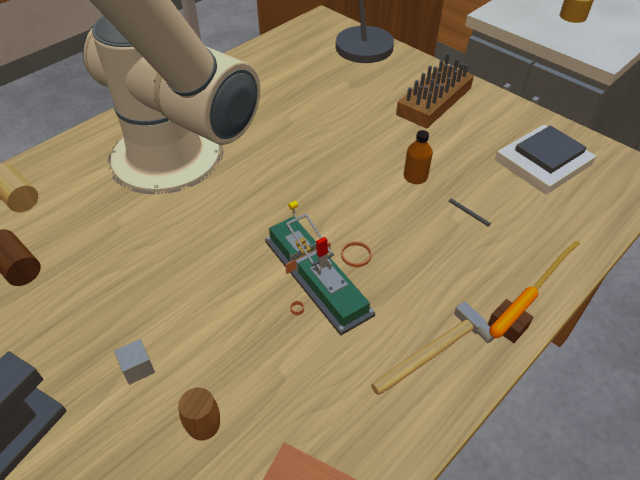

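View pics/top0.png

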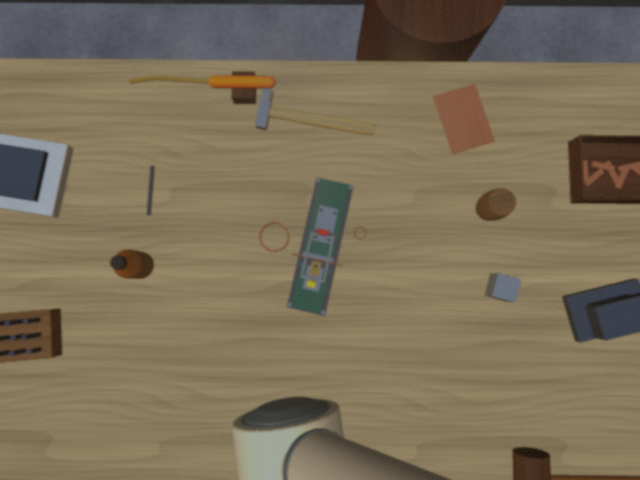

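```bash
cat > h.py <<'E'
from rig import arm
import numpy as np, cv2
def ray(n,px,z,c=None):
    c=c or arm.get_calibration(n);K=c["intrinsics"];T=c["cam_to_world"]
    d=T[:3,:3]@np.linalg.solve(K,[px[0],px[1],1.]);o=T[:3,3];return o+d*(z-o[2])/d[2]
def proj(c,P):
    T=np.linalg.inv(c["cam_to_world"]);q=c["intrinsics"]@(T[:3,:3]@np.asarray(P)+T[:3,3]);return q[:2]/q[2]
E
python3 - <<'E'
from h import *
for p in [(318,178),(352,184),(325,314),(289,306)]: print(ray("top",p,.012).round(4))
print("R",arm.current_tool_rot().round(3).tolist(),arm.current_ee_pos())
c=arm.get_calibration("wrist");print(c["intrinsics"].round(1).tolist(),c["cam_to_world"].round(3).tolist())
a=cv2.resize(cv2.imread("pics/top0.png")[165:325,260:380],None,fx=3.7,fy=3.7,interpolation=2)
b=cv2.resize(cv2.imread("pics/scene0.png")[195:340,255:385],None,fx=3.08,fy=4.08,interpolation=2)
b=cv2.resize(cv2.imread("pics/scene0.png")[195:340,260:377],None,fx=3,fy=3,interpolation=2)
h=max(a.shape[0],b.shape[0]);pad=lambda m:np.vstack([m,np.zeros((h-m.shape[0],m.shape[1],3),np.uint8)])
m=np.hstack([pad(a),pad(b)]);print(m.shape,a.shape);cv2.imwrite("pics/crop.png",m)
E
```

```text
[ 0.7012 -0.0057  0.012 ]
[ 0.6884 -0.0801  0.012 ]
[ 0.4068 -0.0232  0.012 ]
[0.4228 0.0537 0.012 ]
R [[0.967, 0.254, -0.0], [0.254, -0.967, 0.001], [0.0, -0.001, -1.0]] [ 0.15868642 -0.60414724  0.2133697 ]
[[408.6, 0.0, 324.2], [0.0, 408.6, 244.8], [0.0, 0.0, 1.0]] [[0.255, -0.923, -0.288, 0.241], [-0.967, -0.243, -0.075, -0.583], [-0.001, 0.298, -0.955, 0.384], [0.0, 0.0, 0.0, 1.0]]
(592, 795, 3) (592, 444, 3)
```

View pics/crop.png

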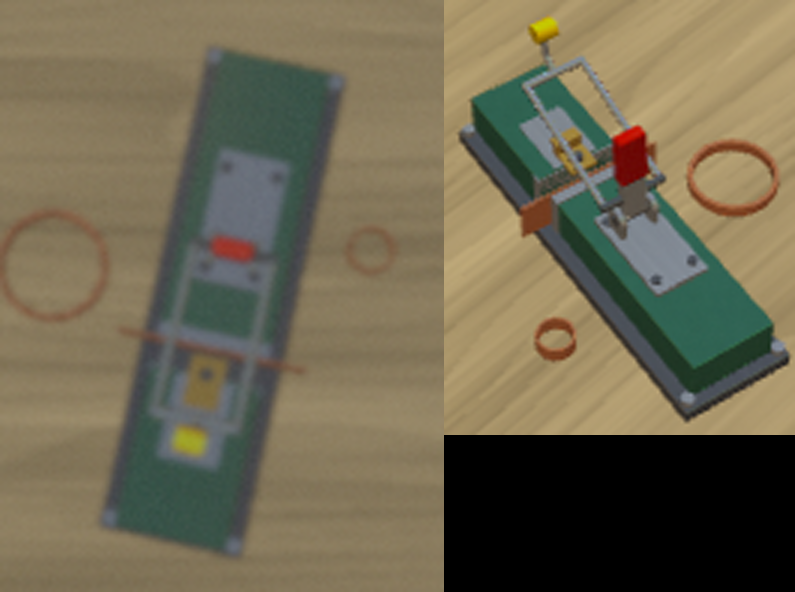

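```bash
cat >> h.py <<'E'
CX=np.array([-0.979,0.203,0.]);CX/=np.linalg.norm(CX)
def R(cx=CX,flip=1,tilt=0):
    x=np.array(cx)*flip;z=np.array([0,0,-1.]);y=np.cross(z,x);return np.c_[x,y,z]
E
python3 - <<'E'
from h import *
cs=[ray("top",p,.012) for p in [(316.2,177.2),(353.2,185.3),(324.9,315.5),(287,306.9)]]
a=(cs[0]+cs[1])/2;b=(cs[2]+cs[3])/2;print(a,b,(a+b)/2,np.linalg.norm(a-b),(b-a)/np.linalg.norm(a-b))
k=(a+b)/2+CX*0.09;k[2]=.27
for f in(1,-1): print(f,arm.solve_ik(k,R(flip=f)))
arm.move_to(k,R())
c=arm.get_calibration("wrist");im=arm.snapshot("wrist");cv2.imwrite("pics/w1.png",im[:,:,::-1]);np.savez("w1.npz",**c)
print(arm.current_t(),c["cam_to_world"].round(3).tolist())
E
```

```text
[ 0.6942443  -0.04225275  0.012     ] [0.41225197 0.01744715 0.012     ] [ 0.55324814 -0.0124028   0.012     ] 0.2882425241649623 [-0.9783162   0.20711693  0.        ]
1 [-6.63832911e+00  1.19311482e+01  9.38239367e+01 -2.54444375e-14
  7.42449151e+01 -8.49238039e+01]
-1 [-6.63832911e+00  1.19311482e+01  9.38239367e+01 -2.54444375e-14
  7.42449151e+01  9.50761961e+01]
2.5833 [[0.204, 0.935, 0.291, 0.383], [0.979, -0.195, -0.061, 0.022], [-0.0, 0.297, -0.955, 0.441], [0.0, 0.0, 0.0, 1.0]]
```

View pics/w1.png

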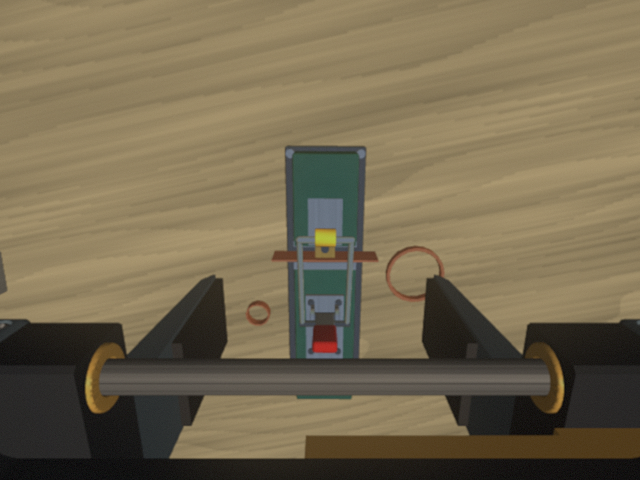

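```bash
python3 - <<'E'
import cv2
m=cv2.imread("pics/w1.png")[140:360,260:400];cv2.imwrite("pics/w1c.png",cv2.resize(m,None,fx=2.7,fy=2.7,interpolation=2))
E
```

```text
(no output)
```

View pics/w1c.png

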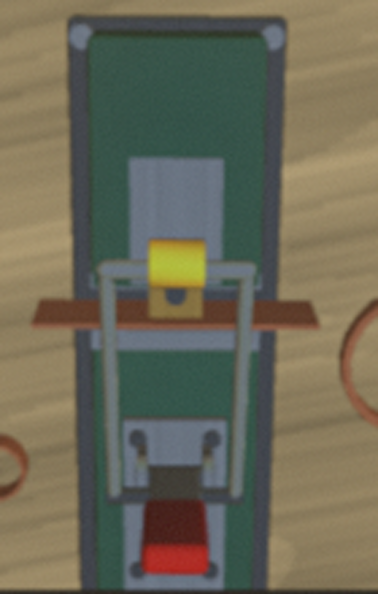

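```bash
cat > fit.py <<'E'
from h import *
from scipy.optimize import least_squares
cw=dict(np.load("w1.npz"));C={"w":cw,"s":arm.get_calibration("scene"),"t":arm.get_calibration("top")}
def pts(p):
    x,y,a,q,b,s=p;c,sn=np.cos(a),np.sin(a)
    W=lambda cx,cy,cz:np.array([x+c*cx-sn*cy,y+sn*cx+c*cy,cz])
    piv=np.array([-.025,.061]);l=np.array([-np.cos(q),np.sin(q)]);pin=piv+.018*l
    u=np.array([np.cos(b),np.sin(b)]);n=np.array([-u[1],u[0]]);bar=pin+.1*u;g=bar+.02*u+.026*n;tip=piv+.072*l
    return {"bar":W(bar[0],0,bar[1]),"g":W(g[0],0,g[1]),"pin":W(pin[0],0,pin[1]),"tip":W(tip[0],0,tip[1]),
     "jt":W(.137,0,.045),"k":W(s+.145,0,.012),"kp":W(s+.145,.042,.012),"km":W(s+.145,-.042,.012),"lp":W(s-.145,.042,.012),"lm":W(s-.145,-.042,.012)},W
obs=[("w","bar",325.7,239.3),("w","g",325.6,237.4),("w","pin",324.8,323.3),("w","tip",325.2,346.7),("w","k",325.7,146.3),("w","jt",325.7,153.3),
("s","g",293,205),("s","bar",296.8,219.7),("s","pin",323.2,260.3),("s","tip",322,239),("s","lp",375,314),("s","lm",341.3,334),("s","km",266,239.3),
("t","g",311.4,283.9),("t","bar",313.1,278.8),("t","tip",323,232),("t","lp",316.2,177.2),("t","lm",353.2,185.3),("t","km",324.9,315.5),("t","kp",287,306.9)]
def best():
    def f(p):
        P,_=pts(p);return np.concatenate([(proj(C[c],P[n])-(u,v))*(1.5 if c=="w" else 1) for c,n,u,v in obs])
    out=[]
    # side sign: kp/km assignments by trying both
    r=least_squares(f,[.553,-.012,np.arctan2(.207,-.978),1.5,.5,0],loss="soft_l1");return r,f
if __name__=="__main__":
    r,f=best();print(r.cost,r.x);np.save("fit.npy",r.x)
    for o,e in zip(obs,f(r.x).reshape(-1,2)):print(o[:2],e.round(1))
    for k,v in pts(r.x)[0].items():print(k,v.round(4))
E
python3 fit.py
```

```text
331.3707475139068 [ 5.49416282e-01 -1.16644212e-02  2.93391414e+00  1.67438284e+00
  3.15432675e-01 -2.79106244e-03]
('w', 'bar') [-0.2  0.3]
('w', 'g') [ 0.2 -0.1]
('w', 'pin') [ 0.5 -0.4]
('w', 'tip') [0.1 0.9]
('w', 'k') [-0.4  0. ]
('w', 'jt') [-0.2  1.5]
('s', 'g') [-0.4 -0.3]
('s', 'bar') [-0.8 -0.9]
('s', 'pin') [-0.9 -1.4]
('s', 'tip') [-1.1 -0.1]
('s', 'lp') [-34.5  18.6]
('s', 'lm') [ 34.2 -21.7]
('s', 'km') [ 30.3 -16.6]
('t', 'g') [-0.1  0.6]
('t', 'bar') [-0.4  0.3]
('t', 'tip') [-0.3  1. ]
('t', 'lp') [37.2  8.2]
('t', 'lm') [-37.3  -8. ]
('t', 'km') [-38.3  -7.7]
('t', 'kp') [38.1  9.6]
bar [0.479  0.0032 0.1099]
g [0.4683 0.0054 0.1408]
pin [ 0.5721 -0.0164  0.0789]
tip [ 0.5666 -0.0153  0.1326]
jt [0.4154 0.0166 0.045 ]
k [0.4103 0.0177 0.012 ]
kp [ 0.4016 -0.0234  0.012 ]
km [0.4189 0.0588 0.012 ]
lp [ 0.6854 -0.0832  0.012 ]
lm [ 0.7027 -0.001   0.012 ]
```

```bash
sed -i 's/"kp":W(s+.145,.042/"kp":W(s+.145,-.042/;s/"km":W(s+.145,-.042/"km":W(s+.145,.042/;s/"lp":W(s-.145,.042/"lp":W(s-.145,-.042/;s/"lm":W(s-.145,-.042/"lm":W(s-.145,.042/' fit.py
python3 fit.py
cat >> h.py <<'E'
from scipy.optimize import brentq
import os
if os.path.exists("fit.npy"):
    P=np.load("fit.npy");A=P[2];CX=np.array([np.cos(A),np.sin(A),0]);CY=np.array([-np.sin(A),np.cos(A),0])
def W(x,z,y=0): return np.array([P[0],P[1],0])+CX*x+CY*y+np.array([0,0,z])
def C2(p): d=np.asarray(p)-[P[0],P[1],0];return np.array([d@CX,d@CY,d[2]])
PIV=np.array([-.025,.061])
def pinq(q): return PIV+.018*np.array([-np.cos(q),np.sin(q)])
def fromqb(q,b):
    u=np.array([np.cos(b),np.sin(b)]);n=np.array([-u[1],u[0]]);bar=pinq(q)+.1*u;return bar,bar+.02*u+.026*n
def frombar(x,z):
    bar=np.array([x,z]);f=lambda q:np.linalg.norm(bar-pinq(q))-.1
    q=brentq(f,.3,2.45);d=bar-pinq(q);b=np.arctan2(d[1],d[0]);return q,b,fromqb(q,b)[1]
DEP=.0135
def tcp(g,dz=0): return W(g[0],g[1]-DEP+dz)   # tool straight down, barrel at g
def F():
    f=arm.current_force();return np.array([f@CX,f@CY,f[2]])
E
python3 - <<'E'
from h import *
print(F(),frombar(.080,.048),frombar(.066,.048))
RR=R(CX)
for g in [fromqb(P[3],P[4])[1],frombar(.08,.048)[2]]: print(C2(tcp(g)),arm.solve_ik(tcp(g),RR))
for t in (.3,.6,.9):
    z=-np.sin(t)*CX-np.array([0,0,np.cos(t)]);y=np.cross([0,0,-1.],CX);Rt=np.c_[np.cross(y,z),y,z];print(t,arm.solve_ik(W(-.02,.12),Rt))
c=arm.get_calibration("scene")
for x in(.05,.058,.063,.068): print(x,proj(c,W(x,.057)),proj(arm.get_calibration("wrist"),W(x,.057)))
E
```

```text
8.763160346506845 [ 0.5494031  -0.0117627   2.93182979  1.67457109  0.31536295 -0.00362023]
('w', 'bar') [-0.2  0.3]
('w', 'g') [ 0.3 -0.1]
('w', 'pin') [ 0.2 -0.4]
('w', 'tip') [-0.1  0.8]
('w', 'k') [-0.1  1.3]
('w', 'jt') [0.1 1.5]
('s', 'g') [-0.4 -0.3]
('s', 'bar') [-0.8 -0.9]
('s', 'pin') [-0.9 -1.4]
('s', 'tip') [-1.2 -0.1]
('s', 'lp') [ 0.7 -1.3]
('s', 'lm') [-0.8 -1. ]
('s', 'km') [-2.  -0.9]
('t', 'g') [-0.1  0.6]
('t', 'bar') [-0.5  0.3]
('t', 'tip') [-0.2  1. ]
('t', 'lp') [-0.  -0.3]
('t', 'lm') [ 0.5 -0.2]
('t', 'km') [0.2 0.6]
('t', 'kp') [-0.4  0.5]
bar [0.479  0.0032 0.1099]
g [0.4683 0.0055 0.1408]
pin [ 0.572  -0.0166  0.0789]
tip [ 0.5666 -0.0154  0.1326]
jt [0.4154 0.0168 0.045 ]
k [0.4111 0.0177 0.012 ]
kp [0.4199 0.0588 0.012 ]
km [ 0.4024 -0.0234  0.012 ]
lp [ 0.7035 -0.0016  0.012 ]
lm [ 0.686  -0.0838  0.012 ]
[-0.2693446  -0.48419502 -0.14484515] (2.1039081028457445, np.float64(-0.28902871456651624), array([0.10658098, 0.06722112])) (1.333172373170795, np.float64(-0.30987753274831814), array([0.09297591, 0.0666628 ]))
[ 8.28824587e-02 -2.28122053e-18  1.27340330e-01] [-6.63839263e+00  2.27350706e+01  1.04638117e+02 -2.54444375e-14
  5.26268125e+01 -8.46198658e+01]
[ 1.06580979e-01 -6.28089793e-19  5.37211230e-02] [-6.34977865e+00  2.89919052e+01  1.11742372e+02 -2.54444375e-14
  3.92657226e+01 -8.43312518e+01]
0.3 [ -6.62289558  24.8369972  106.19522947  -3.01550439  31.88633757
 -82.28291022]
0.6 None
0.9 [ -3.46947055  36.38762736 134.9043546  189.83676723  42.96906633
  88.10776036]
0.05 [302.38995732 242.96730639] [325.29579939 245.61073409]
0.058 [300.30625376 240.55056692] [325.33939092 237.80461033]
0.063 [299.01180508 239.04922803] [325.36689983 232.87847114]
0.068 [297.72335674 237.5548485 ] [325.39461471 227.91544773]
```

```bash
python3 - <<'E'
from h import *
RR=R(CX);g=fromqb(P[3],P[4])[1]
arm.grip(.045)
arm.move_to(tcp(g,.06),RR);arm.move_l(tcp(g),RR,feed=.12)
print(F());arm.grip(.0);print("w",arm.current_width(),arm.current_grasp_force(),F())
# open the lever, loop kept raised
for k in range(1,5):
    q=P[3]+(2.15-P[3])*k/4;b=P[4]-.05*k
    gg=fromqb(q,b)[1];arm.move_l(tcp(gg),RR,feed=.06)
    print(q,b,F().round(1),arm.current_width())
for z in (.085,.070,.062):
    q,b,gg=frombar(.080 if z<.08 else .082,z);arm.move_l(tcp(gg),RR,feed=.06);print(z,q,b,F().round(1))
print(arm.current_t());cv2.imwrite("pics/s2.png",cv2.resize(arm.snapshot("scene")[180:340,240:400,::-1],None,fx=3.5,fy=3.5,interpolation=2))
E
```

```text
[ 0.28278908  0.30321717 -0.22119029]
w 0.015475592230898519 30.000074207782745 [0.30834966 0.83715677 0.18125819]
1.793428313756286 0.2653629517994483 [-2.3  1.3  0. ] 0.015566718831138542
1.9122855425041907 0.21536295179944828 [-2.2  0.8  0.3] 0.015468502495335731
2.031142771252095 0.16536295179944827 [-1.6  0.4  1.1] 0.015387321446113123
2.15 0.11536295179944828 [-1.3  1.7 -0. ] 0.015575524458651527
0.085 1.9874506041919868 0.07547097052315493 [ 5.9 -0.2  2.8]
0.07 1.8717649913911938 -0.08200082713724648 [7.8 0.8 3.1]
0.062 1.9264626871592259 -0.15940891020066575 [3.1 0.9 1.5]
7.1917
```

View pics/s2.png

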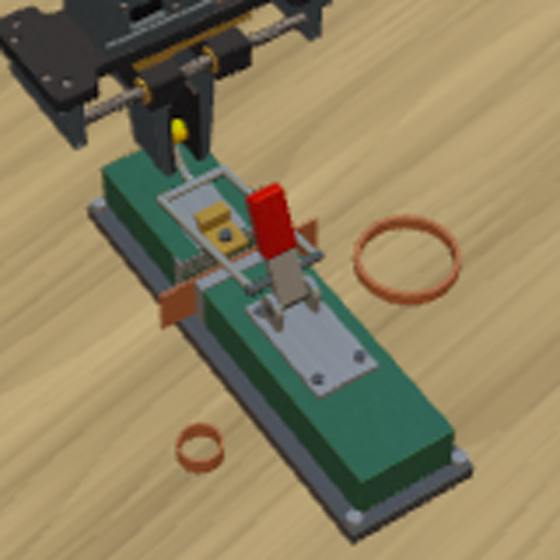

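```bash
cat > draw.py <<'E'
from h import *
RR=R(CX)
q,b,g=frombar(.078,.056);arm.move_l(tcp(g),RR,feed=.04);arm.sleep(.15);f0=F();print("base",f0.round(1))
z=.056
while z>.0445:
    z-=.0007;q,b,g=frombar(.078,z);arm.move_l(tcp(g),RR,feed=.03);f=F()
    if f[2]-f0[2]>3: break
print("touch",z,f.round(1))
zt=z+.0007;x=.078;log=[]
q,b,g=frombar(x,zt);arm.move_l(tcp(g),RR,feed=.03);print(F().round(1))
while x>.054:
    x-=.0006;q,b,g=frombar(x,zt);arm.move_l(tcp(g),RR,feed=.02);f=F();log.append((round(x,4),*f.round(1)))
    if f[0]>8.5: break
print(*log,sep="\n");print(arm.current_t(),arm.current_width(),C2(arm.current_ee_pos())-C2(tcp(g)))
E
python3 draw.py
```

```text
base [5.1 1.3 1.2]
touch 0.04830000000000001 [-2.3  2.  11.8]
[-2.7  1.2  1.6]
(0.0774, np.float64(1.1), np.float64(1.0), np.float64(-0.3))
(0.0768, np.float64(5.3), np.float64(1.1), np.float64(2.3))
(0.0762, np.float64(7.2), np.float64(0.7), np.float64(3.2))
(0.0756, np.float64(9.2), np.float64(0.2), np.float64(4.6))
11.7333 0.015326190154843138 [ 1.91132224e-03  9.43002255e-05 -3.03433218e-04]
```

```bash
cat > draw2.py <<'E'
from h import *
RR=R(CX);x=.0756;zt=.0490;log=[]
while x>.052:
    x-=.0005;q,b,g=frombar(x,zt);t=tcp(g);arm.move_l(t,RR,feed=.02);arm.sleep(.03);f=F();e=C2(arm.current_ee_pos())-C2(t);log.append((round(x,4),f.round(1).tolist(),(e*1e3).round(1).tolist()))
    if f[0]>11: break
print(*log,sep="\n");print(arm.current_t())
E
python3 draw2.py
```

```text
(0.0751, [9.0, 0.1, 4.2], [2.0, 0.1, -0.3])
(0.0746, [7.1, 0.8, 2.8], [1.7, 0.1, -0.3])
(0.0741, [6.7, 1.5, 1.8], [1.5, 0.1, -0.3])
(0.0736, [5.6, -0.3, 2.6], [1.4, 0.1, -0.3])
(0.0731, [5.8, 0.9, 0.7], [1.3, 0.1, -0.3])
(0.0726, [5.6, 0.9, 2.3], [1.3, 0.1, -0.3])
(0.0721, [5.7, -0.1, 1.4], [1.2, 0.0, -0.3])
(0.0716, [6.1, 1.3, 0.5], [1.2, 0.1, -0.3])
(0.0711, [5.5, 0.7, 1.0], [1.1, 0.1, -0.3])
(0.0706, [6.4, 1.5, 0.9], [1.1, 0.1, -0.2])
(0.0701, [4.7, 0.9, 2.5], [1.1, 0.1, -0.3])
(0.0696, [4.9, 0.8, 0.8], [1.0, 0.0, -0.2])
(0.0691, [5.3, 0.8, 1.8], [1.0, 0.1, -0.2])
(0.0686, [5.1, 0.7, 1.1], [0.9, 0.1, -0.2])
(0.0681, [4.7, 0.5, 1.1], [0.6, 0.1, -0.2])
(0.0676, [3.7, 1.5, 2.6], [0.3, 0.0, -0.1])
(0.0671, [4.1, 0.5, 1.6], [0.1, 0.0, -0.0])
(0.0666, [4.4, 0.9, 1.3], [-0.0, 0.0, -0.0])
(0.0661, [4.8, 1.6, 0.6], [-0.0, 0.0, -0.0])
(0.0656, [4.6, 1.0, 1.4], [-0.1, 0.0, 0.0])
(0.0651, [4.1, 1.5, 0.3], [-0.0, -0.0, -0.0])
(0.0646, [3.7, 0.7, 1.8], [-0.1, 0.0, -0.0])
(0.0641, [4.1, 1.3, 0.9], [-0.0, 0.0, 0.0])
(0.0636, [4.8, 2.0, 0.5], [-0.0, 0.0, -0.0])
(0.0631, [4.4, 1.2, 0.3], [-0.0, 0.0, 0.0])
(0.0626, [5.2, 0.6, 1.2], [0.2, 0.0, -0.1])
(0.0621, [7.2, 0.9, 2.0], [0.8, 0.0, -0.1])
(0.0616, [8.2, 0.8, 1.6], [1.3, 0.0, -0.2])
(0.0611, [11.3, 1.2, 1.7], [1.8, 0.0, -0.3])
19.95
```

```bash
python3 - <<'E'
from h import *
RR=R(CX);q,b,g=frombar(.0618,.049);arm.move_l(tcp(g),RR,feed=.02);print(F().round(1),q,b)
arm.grip(.045);print(F().round(1),arm.current_width())
arm.move_l(tcp(g,.10),RR,feed=.15)
k=tcp(g)+CX*.02;k[2]=.21
arm.move_l(k,RR,feed=.2);arm.sleep(.1)
c=arm.get_calibration("wrist");w=arm.snapshot("wrist")[:,:,::-1];s=arm.snapshot("scene")[:,:,::-1]
f=lambda m,u,v:cv2.resize(m[v:v+140,u:u+100],None,fx=3.9,fy=3.9,interpolation=2)
b3=proj(c,W(.063,.048)).astype(int);print(b3,proj(c,W(.060,.057)),proj(c,W(.060,.048,.01)));sx=proj(arm.get_calibration("scene"),W(.03,.07)).astype(int);print(sx)
o=(b3[0]-50,max(0,b3[1]-50));print(o)
cv2.imwrite("pics/h3.png",np.hstack([f(w,*o),f(s,sx[0]-50,sx[1]-70)]));print(arm.current_t())
E
```

```text
[7.7 0.8 1.8] 1.022363565097507 -0.2771356058411844
[-0.1  0.2 -0.1] 0.04535941693785689
[324 274] [324.76878296 281.64290759] [313.28048408 277.69667394]
[307 244]
(np.int64(274), np.int64(224))
22.2833
```

View pics/h3.png

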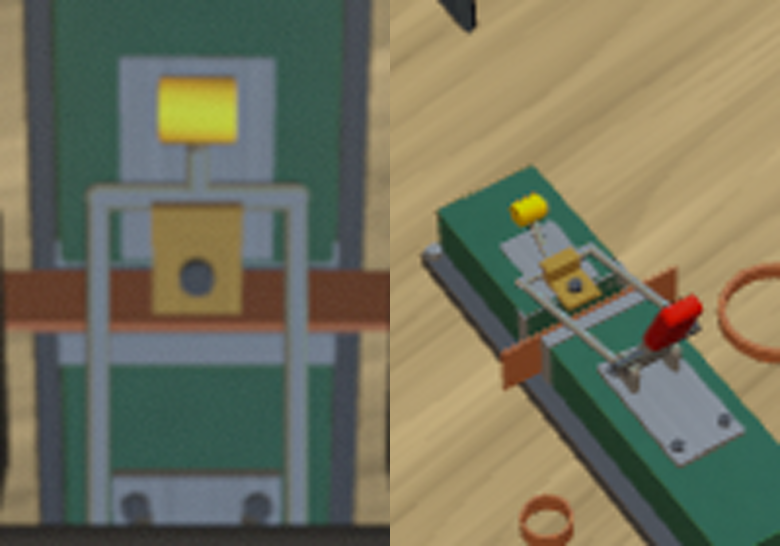

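```bash
cat > push.py <<'E'
from h import *
RR=R(CX);r=.064
def tq(q):
    c=PIV+r*np.array([-np.cos(q),np.sin(q)])+.0055*np.array([np.sin(q),np.cos(q)]);return W(c[0]+.016,c[1])
arm.grip(0.)
s=tq(1.3);arm.move_to(s+[0,0,.06],RR);arm.move_l(s,RR,feed=.12);arm.sleep(.1);f0=F();log=[];pk=0;q=1.3
while q>.0:
    q-=.02;t=tq(q);arm.move_l(t,RR,feed=.03);f=F()-f0;n=f[0]*np.sin(q)+f[2]*np.cos(q);m=np.hypot(f[0],f[2]);pk=max(pk,m)
    log.append((round(q,2),f.round(1).tolist(),round(n,1)))
    if m>22 or (q<.4 and pk>4 and m<1.2): break
print(*log[::2],log[-1],sep="\n");print(pk,arm.current_t(),C2(arm.current_ee_pos())-C2(t))
E
python3 push.py
```

```text
(1.28, [-0.6, -0.1, 0.2], np.float64(-0.5))
(1.24, [-1.1, -0.8, 0.0], np.float64(-1.1))
(1.2, [-1.0, -0.7, -0.3], np.float64(-1.0))
(1.16, [1.9, 0.1, 1.8], np.float64(2.4))
(1.12, [3.9, -0.2, 2.5], np.float64(4.6))
(1.08, [5.4, 0.9, 2.0], np.float64(5.7))
(1.04, [5.2, -0.7, 3.2], np.float64(6.0))
(1.0, [5.7, 0.0, 2.3], np.float64(6.0))
(0.96, [5.4, 0.0, 2.8], np.float64(6.0))
(0.92, [5.3, -0.2, 2.2], np.float64(5.5))
(0.88, [5.5, 0.1, 1.5], np.float64(5.2))
(0.84, [5.6, -0.5, 2.4], np.float64(5.8))
(0.8, [5.9, -0.4, 1.8], np.float64(5.5))
(0.76, [5.9, 0.1, 2.0], np.float64(5.5))
(0.72, [5.5, -0.6, 2.4], np.float64(5.5))
(0.68, [5.3, -0.6, 1.7], np.float64(4.7))
(0.64, [4.5, -0.1, 1.2], np.float64(3.6))
(0.6, [5.4, 0.3, 2.3], np.float64(4.9))
(0.56, [4.0, -0.7, 2.0], np.float64(3.9))
(0.52, [4.1, 0.0, 1.8], np.float64(3.6))
(0.48, [3.1, -0.4, 1.0], np.float64(2.3))
(0.44, [2.9, 0.2, 2.7], np.float64(3.7))
(0.4, [1.5, -0.6, 2.6], np.float64(3.0))
(0.36, [1.2, 0.8, 0.4], np.float64(0.8))
(0.34, [0.8, -0.3, 0.4], np.float64(0.7))
7.13227581799994 36.4167 [-7.65045234e-05 -2.09059176e-05 -8.93881449e-05]
```

```bash
python3 - <<'E'
from h import *
RR=R(CX);r=.064
def tq(q):
    c=PIV+r*np.array([-np.cos(q),np.sin(q)])+.0055*np.array([np.sin(q),np.cos(q)]);return W(c[0]+.016,c[1])
q=.34
while q>.02:
    q-=.02;t=tq(q);arm.move_l(t,RR,feed=.03);f=F();print(round(q,2),f.round(1))
    if np.hypot(f[0],f[2])>18: break
t=t.copy();t[2]=.16;arm.move_l(t,RR,feed=.2);t=t+CX*.04;arm.move_l(t,RR,feed=.2);arm.sleep(.2)
s=arm.snapshot("scene")[:,:,::-1];cv2.imwrite("pics/p4.png",cv2.resize(s[180:340,240:400],None,fx=3.5,fy=3.5,interpolation=2));print(arm.current_t())
E
```

```text
0.32 [1.3 0.4 0.7]
0.3 [ 2.2 -0.2  1.2]
0.28 [ 0.4 -0.6  0.9]
0.26 [-0.2  0.6  0.8]
0.24 [ 0.7 -1.2  1.1]
0.22 [-0.1  0.4  0.1]
0.2 [ 1.   0.2 -0.1]
0.18 [ 0.3 -1.4 -0.2]
0.16 [ 0.6 -0.1  0.4]
0.14 [-0.7 -0.3 -0.5]
0.12 [-0.1 -0.4  0.5]
0.1 [-0.4  0.4  0.4]
0.08 [ 0.3 -0.1  0.6]
0.06 [-0.4  0.9  0.8]
0.04 [-0.1 -0.2  0.5]
0.02 [-0.  -0.5 -0.2]
41.625
```

View pics/p4.png

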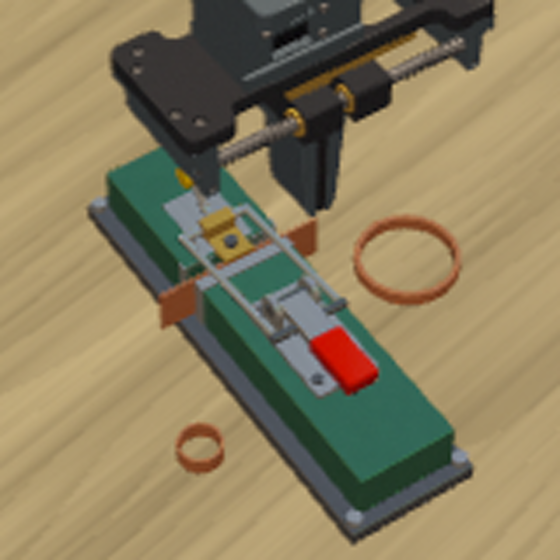

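```bash
python3 - <<'E'
from h import *
RR=R(CX);k=W(.12,.21);arm.move_l(k,RR,feed=.2);arm.sleep(.1)
c=arm.get_calibration("wrist");w=arm.snapshot("wrist")[:,:,::-1]
f=lambda m,u,v:cv2.resize(m[v:v+150,u:u+100],None,fx=3.9,fy=3.9,interpolation=2)
b3=proj(c,W(.063,.048)).astype(int);print(b3);s=arm.snapshot("scene")[:,:,::-1]
cv2.imwrite("pics/h5.png",np.hstack([f(w,b3[0]-50,b3[1]-50),f(s,257,174)]));print(arm.current_t())
E
```

```text
[324 285]
42.7833
```

View pics/h5.png

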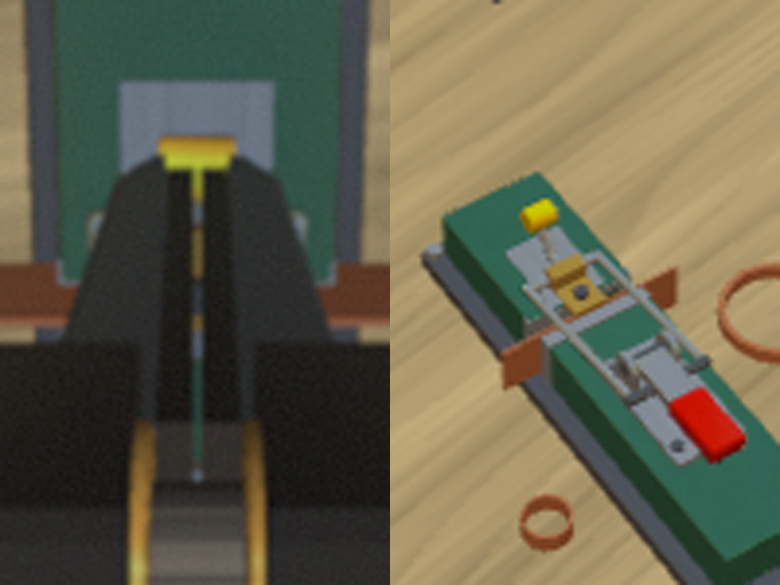

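```bash
python3 -c "
from rig import arm
print(arm.sign_off())"
```

```text
the job is handed in; nothing more can be done
None
```

I handed in the job at about 43 s: the camera shows the loop hooked under the keeper's lip, the lever fully down and the jaw pulled in by roughly 3 mm. The highest readings were about 11 N drawing the loop back, just over the 10 N you suggested, and 7 N on the lever; sign-off gave no verdict.

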